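# Clamp a sole-board strip in the thickness gauge with its ratchet

## Robot

A 7-joint arm with a two-finger parallel gripper is mounted at the origin on the work surface. World frame = base frame: x ahead of the robot, y to its left, z up, the work surface at z = 0. Lengths are in m, angles in degrees, forces in N, time in s.
With the tool pointing down it reaches from about 0.425 to 0.875 m from the base axis. Payload 4.7 kg.
Tool frame: the origin (TCP) lies at the very end of the fingers, on their centre line; the grasp point (between the pads) lies 19 mm behind it; z points along the fingers, x is the direction in which the jaws open and shut, and the axes are right-handed (so a half turn about z gives the same grasp; the last joint's range is limited). The gripper opens to 87 mm and grips with 3 to 60 N. Pads are 19 mm wide; open, the fingers measure 117 mm over their backs; the gripper's body (75 mm by 190 mm) begins 51 mm behind the grasp point.
Start: joints at [65.094, 18.392, -4.016, 83.108, 1.295, 78.541, -3.26], TCP at [0.282, -0.586, 0.193] pointing down, gripper open.
Joint ranges: [-163.93, 163.93], [-17.29, 119.83], [-79.2, 71.16], [3.27, 140.29], [-89.18, 269.18], [5.43, 117.66], [-154.24, 154.24]. Speed limits (degrees/s): [147.25, 147.25, 180, 180, 180, 180, 180].

## Interface

Orientations are given as [roll, pitch, yaw] about the fixed x, y, z axes, in that order (R = Rz(yaw) Ry(pitch) Rx(roll)).
In Python, from cell import get_obs, viewer, env gives the robot as it stands.
- The arm moves only by the tool jog_arm, never from a script. Its argument "moves" is a list of rows, each a list of 7 numbers: the finger opening in cm, from 0 to 8.7, then the shift along the tool's x, y, z in cm, then the turn, a rotation vector about the tool's x, y, z in rad. In form: [[hand, x, y, z, rx, ry, rz], ...]. A call has 1 to 12 rows; each row is the pose to reach, as a shift and turn from the pose measured when the call began, along the tool's axes at that moment; what a row does not reach only later rows make up. A row lasts 1/12 s, in which the tool goes at most 41.7 mm and 7.16 degrees, less where a joint would pass 70% of its speed; a pose out of reach is approached as far as the arm can. A call with a gripper value outside its range is refused whole. The fingers move at their own pace and stop on an object; "squeeze" is the grip in N (left out, the last holds). Time passes only in rows, so rows that repeat a pose let the fingers close. It gives the time, the measured TCP pose, the force and the opening at its end, in the units of the state.
- get_obs(): the state, without advancing time (a new reading comes with each control period).
- viewer.read_camera(name): name is "scene" or "top" or "wrist"; returns the picture (480x640x3 uint8, red, green, blue); there is no depth.
- viewer.camera_params(name): a dict with "fx", "fy", "cx", "cy" (pixels), "extrinsics" (4x4, takes a point from camera to world coordinates). Camera axes: x right, y up, looking along -z (the intrinsics and any distortion apply to the point x, -y, -z); pixel columns grow to the right and rows downward; lengths in m; the calibration is good to about 2 mm. The wrist camera is an equidistant fisheye: a pixel r from the principal point sees the ray r / f radians off the axis. A picture is of the moment at which its call begins: read the wrist's pose just before it. camera_params takes no time and is no camera call; for the wrist camera it gives the pose at the moment of the call.
- env.sign_off(): hands the job in, once; it reports no verdict.
The state is a dict: "time_s": time; "qpos": joint angles; "joint_velocities": joint speeds; "effort": joint torques, N m; "tool_pos": TCP position; "tool_rot": TCP orientation; "force": force on the tool from outside, world axes, zero at the start; "wrist_torque": the same for the moment, N m; "grip_width": finger opening in m.
Only numpy, scipy, OpenCV 4.12 (cv2) and the standard library are available. Lean on these libraries where they do the work, as an engineer would, in place of code of your own. Each camera call takes 0.05 s, during which the arm holds its last target. There are 200 camera calls.

## Task

Take the long sole-board strip from the rack, lay it gently in the channel of the thickness gauge and slide it, without forcing, fully home against the end stop, then let go of it. Then turn the small ratchet knob on top of the gauge clockwise until it slips on the clamped strip, let it slip only a little (at least 20 degrees, not over 60), and let go with the strip still clamped and home. Do not turn the thick thimble below the knob, and leave everything else as it lies.

Things in the scene. Friction and masses are not known exactly. Their poses are not given: they have to be found in the camera images.
- strip_center (a point): centre (half-way up) of the long brown stiff sole-board strip, 130 long x 22 wide x 9 mm thick, about 50 g; its y axis runs along its length, z up; either end may lead. Starts on the rack in any of its three places, beside two shorter strips. To feed it into the gauge grip it across its 22 mm width, about 18 mm from its tail end
- strip: the same long strip; origin at the centre of its underside
- short_a: a short strip, 85 x 22 x 9 mm, origin at the centre of its underside; leave it on the rack
- short_b: another short strip, same size; leave it on the rack
- rack: low wooden rack, base 230 (x) x 110 (y) x 8 mm; origin at the centre of its underside on the table. Two rails along its x, 12 mm wide, at y = -22 and +22 mm, carry the strips, undersides 30 mm above the table; strips lie along the rack's y at x = -70, 0, +70 mm, free air under their ends beyond the rails
- gauge: grey thickness gauge, fixed; origin on the table straight below the vertical spindle axis. Foot plate x -85..+35, y -65..+45 mm, 14 mm thick; column x -75..-45, y -18..+18 mm; arm from the column to the axis, y -15..+15 mm, z 90..110 mm. Under the spindle a level steel channel runs along the gauge's y: mouth at y = -70 mm, end stop face at y = +15 mm (see home)
- spindle: vertical steel spindle, 12 mm diameter, that comes down on the strip; origin at the centre of its lower face. It starts 61 mm above the table, so 3 to 23 mm above the strip, and does not rotate. Clockwise turning of the knob (from above) lowers it by 8 mm per radian, anticlockwise raises it
- knob (a point): middle of the ratchet knob, topmost part of the gauge, on the spindle axis: round knurled steel, 24 mm diameter, 132 to 170 mm above the table, does not rise or sink. Turning free it resists with about 0.12 N m; on a clamped strip the ratchet slips at about 0.25 N m, which puts about 15 to 20 N on the strip; most of it stays after letting go
- ratchet (a joint): angle in rad by which the ratchet knob has slipped on the thimble, 0 at the start, grows only when it slips clockwise; the knob's free turning with the thimble does not count. The slip can also be felt: the resistance of the knob doubles and stays level
- tack_box: clear plastic box of tacks, 110 x 80 x 35 mm, bystander
- glue_can: closed can, 72 mm diameter, 100 mm tall, bystander
- awl: awl lying on the table, bystander
- shoe_last: white plastic shoe last, 90 mm tall, bystander
- brush: brush lying on the table, bystander
- home (a point): point of the table below the centre of a strip that is fully home in the channel (50 mm from the spindle axis towards the mouth); same axes as the gauge, +y towards the stop. Channel: 28 mm wide between 5 mm high lips; stop 10 mm high. Its floor is height-adjustable and locked anywhere from 29 to 49 mm above the table: find it by touch. A home strip's tail overhangs the mouth by 45 mm
- thimble_mid (a point): middle of the thicker thimble below the knob, 32 mm diameter, 111 to 129 mm above the table. It bypasses the ratchet: gripped and turned, it would crush the strip, so keep the fingertips above 130 mm
- hammer: cobbler's hammer lying on the table, bystander
Not all that is in view belongs to the job. What is shaped like the strip but green or purple is not meant.

How it is judged:
By the outcome, as a careful person would: the job done as asked, in the order asked, and still so for the second after the job is handed in, with the robot touching nothing.
It also fails if it takes over 72 s, if anything falls off the work surface, if the arm or the gripper's body presses on something with over 40 N, if the wrist force passes 120 N, or if a joint passes its speed limit or range.

## Working session

There is one attempt and no reset: what is moved stays moved. The work goes in short steps, Python scripts to look and compute and a tool call to move; the robot and the scene stay as the last step left them, time stands still between calls to the robot, and variables do not carry over. Pictures are saved under pics/ and viewed, about 8 in all and at most 12, crops included, and the job is handed in when it is done.

Besides the shell and the picture viewer there is one more tool, called by a JSON object that holds its "fn" and its "kwargs". jog_arm: Moves the arm, as the interface text tells. Its arguments: {"type":"object","properties":{"moves":{"type":"array"},"squeeze":{"type":"number"}},"required":["moves"]}

```bash
mkdir -p pics
python3 - <<'E'
from cell import get_obs, viewer
import cv2,numpy as np
o=get_obs();print(o)
for n in("scene","top"):
    im=viewer.read_camera(n);cv2.imwrite(f"pics/{n}0.png",im[:,:,::-1])
    p=viewer.camera_params(n);print(n,p)
E
```

```text
{'time_s': 0.0, 'qpos': array([65.09185917, 18.43981226, -4.01497306, 83.17481888,  1.29487637,
       78.54052337, -3.26097972]), 'joint_velocities': array([-0.0423521 , -0.00096804, -0.01466368,  0.00363352,  0.02421804,
        0.01908435,  0.00502835]), 'effort': array([ 1.23950493e-03, -4.91287851e+01, -4.03015343e-01, -3.12522840e+01,
       -6.39176066e-02,  4.36769729e-02,  1.66521213e-04]), 'tool_pos': array([ 0.28172414, -0.58509792,  0.19175369]), 'tool_rot': array([ 1.79994209e+02,  1.09920715e-01, -6.42836512e+01]), 'force': array([0.0627148 , 0.12655691, 0.42456032]), 'wrist_torque': array([ 0.00671915, -0.00068706, -0.0460883 ]), 'grip_width': 0.08712338178447245}
scene {'fx': 517.1964880530635, 'fy': 517.1964880530635, 'cx': 317.8708831269679, 'cy': 235.89493906662744, 'extrinsics': array([[ 0.77523395, -0.45514304,  0.438015  ,  1.04759343],
       [ 0.6315617 ,  0.57157143, -0.52386632, -0.65910343],
       [-0.01192275,  0.68275246,  0.73055248,  0.96863804],
       [ 0.        ,  0.        ,  0.        ,  1.        ]])}
top {'fx': 584.642868123617, 'fy': 584.642868123617, 'cx': 325.8765994630528, 'cy': 246.03403494352213, 'extrinsics': array([[-0.01120906,  0.98886048, -0.14842272,  0.36354903],
       [-0.99976115, -0.01386795, -0.01689155, -0.0665138 ],
       [-0.01876171,  0.14819793,  0.98877974,  1.31138336],
       [ 0.        ,  0.        ,  0.        ,  1.        ]])}
```

View pics/scene0.png

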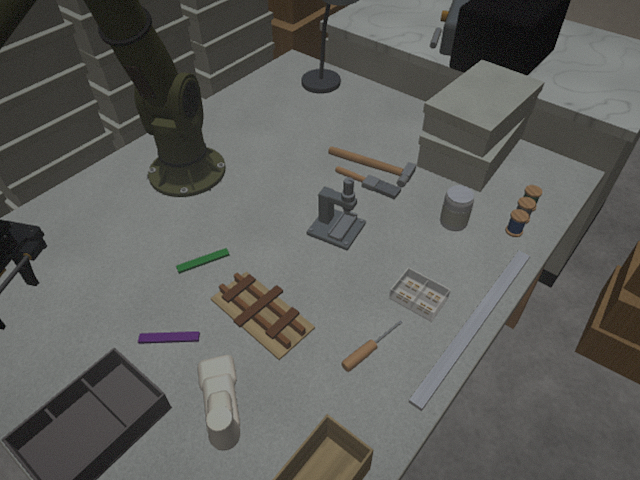

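View pics/top0.png

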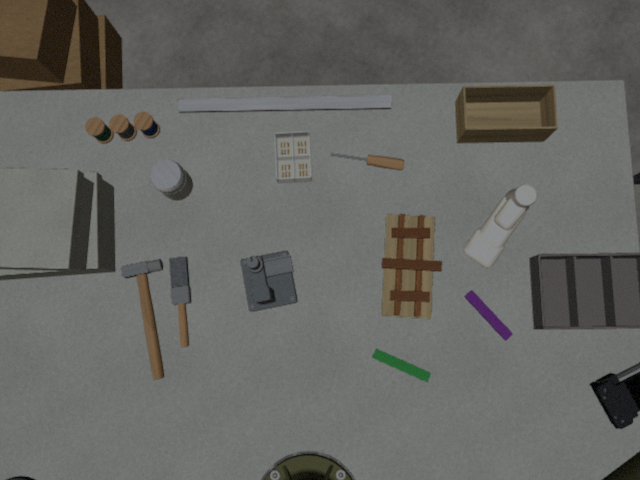

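```bash
python3 - <<'E'
import cv2,numpy as np
t=cv2.imread("pics/top0.png");s=cv2.imread("pics/scene0.png")
c=[cv2.resize(t[205:325,370:450],None,fx=5,fy=5,interpolation=3),cv2.resize(t[240:320,230:310],(390,390),interpolation=3)]
d=cv2.resize(s[170:255,295:380],(390,210*390//390),interpolation=3)
out=np.zeros((600,800,3),np.uint8);out[:,:400]=c[0];out[:390,405:795]=c[1];out[390:600,405:795]=d
cv2.imwrite("pics/crop1.png",out)
E
cat > h.py <<'E'
import numpy as np
from cell import get_obs, viewer
from scipy.spatial.transform import Rotation as R
def ray(n,u,v,p=None):
    p=p or viewer.camera_params(n);E=np.array(p["extrinsics"])
    x=np.array([(u-p["cx"])/p["fx"],(v-p["cy"])/p["fy"]])
    if n=="wrist":
        r=np.hypot(*x); d=np.array([x[0]*np.sin(r)/r,-x[1]*np.sin(r)/r,-np.cos(r)])
    else: d=np.array([x[0],-x[1],-1])
    return E[:3,3],E[:3,:3]@d
def atz(n,u,v,z,p=None):
    o,d=ray(n,u,v,p);return o+d*(z-o[2])/d[2]
def proj(n,P,p=None):
    p=p or viewer.camera_params(n);E=np.array(p["extrinsics"])
    q=E[:3,:3].T@(np.asarray(P,float)-E[:3,3]);x,y,z=q[0],-q[1],-q[2]
    if n=="wrist":
        h=np.hypot(x,y);th=np.arctan2(h,z);a=np.array([x,y])/h*th
    else:a=np.array([x/z,y/z])
    return np.array([p["cx"],p["cy"]])+p["fx"]*a
def delta(target,rpy,o=None):
    """shift (cm) and rotvec (rad) in current tool frame"""
    o=o or get_obs();T=R.from_euler('xyz',o["tool_rot"],degrees=True)
    G=R.from_euler('xyz',rpy,degrees=True)
    return np.round(T.inv().apply(np.array(target)-o["tool_pos"])*100,2),np.round((T.inv()*G).as_rotvec(),3)
E
```

```text
(no output)
```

View pics/crop1.png

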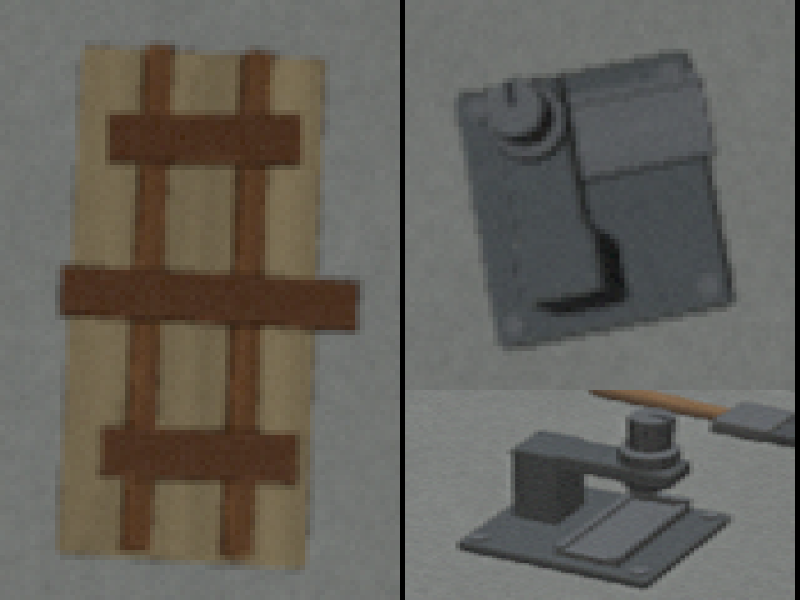

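The top view shows a rack at about (409,266). Its three brown strips are at (410,232) short, (411,265) long and (410,296) short. The green strip (401,365) and purple strip (488,315) are decoys. In the crop, the middle brown strip is clearly the longest (~60 px against ~39 px), so that is the one meant. The gauge is at (268,280) with its knob at (254,263) and its mouth facing right (−y).

```bash
cat > m.py <<'E'
from h import *
def fit(A,B):
    A=np.array(A,float);B=np.array(B)[:,:2];a=A-A.mean(0);b=B-B.mean(0)
    th=np.arctan2((a[:,0]*b[:,1]-a[:,1]*b[:,0]).sum(),(a*b).sum());c,s=np.cos(th),np.sin(th);M=np.array([[c,-s],[s,c]])
    t=B.mean(0)-M@A.mean(0);return th,t,M,np.abs(A@M.T+t-B).max()
E
python3 - <<'E'
from m import *
g=[(458,95),(688,50),(735,302),(500,347)]
W=[atz("top",230+(x-405)/4.875-.5,240+y/4.875-.5,.014) for x,y in g]
th,t,M,e=fit([(.035,.045),(.035,-.065),(-.085,-.065),(-.085,.045)],W);print("gauge",np.degrees(th),t,e)
print("knobtop",atz("top",230+(516-405)/4.875-.5,240+107/4.875-.5,.17))
print("home",M@[0,-.05]+t)
s=[(62,265),(358,283),(358,330),(60,312)]
S=[atz("top",370+x/5-.5,205+y/5-.5,.039) for x,y in s]
th2,t2,M2,e2=fit([(.011,.065),(.011,-.065),(-.011,-.065),(-.011,.065)],S);print("strip",np.degrees(th2),t2,e2)
gp=M2@[0,-.047]+t2;print("grasp",gp)
print(delta([*gp,.13],[180,0,np.degrees(th2)]),delta([*gp,.13],[180,0,np.degrees(th2)+180]))
E
```

```text
gauge 10.209360530092336 [0.50627446 0.09867456] 0.0013799197200177193
knobtop [0.50618859 0.09844673 0.17      ]
home [0.51513673 0.04946623]
strip -4.242682072459898 [ 0.512251   -0.23111797] 0.000675695029040746
grasp [ 0.50877389 -0.27798917]
(array([-17.81, -33.78,   6.22]), array([-1.000e-03,  2.000e-03, -1.048e+00])) (array([-17.81, -33.78,   6.22]), array([2.000e-03, 1.000e-03, 2.094e+00]))
```

{"fn": "jog_arm", "kwargs": {"moves": [[4.5,-17.8,-33.8,2,0,0,-1.048],[4.5,-17.8,-33.8,2,0,0,-1.048],[4.5,-17.8,-33.8,2,0,0,-1.048],[4.5,-17.8,-33.8,2,0,0,-1.048],[4.5,-17.8,-33.8,2,0,0,-1.048],[4.5,-17.8,-33.8,2,0,0,-1.048],[4.5,-17.8,-33.8,2,0,0,-1.048],[4.5,-17.8,-33.8,2,0,0,-1.048],[4.5,-17.8,-33.8,2,0,0,-1.048],[4.5,-17.8,-33.8,5,0,0,-1.048],[4.5,-17.8,-33.8,6,0,0,-1.048],[4.5,-17.8,-33.8,6,0,0,-1.048]]}}

```text
time_s: 1.1
tool_pos: [0.5068, -0.2765, 0.1288]
tool_rot: [-179.8, 0.4, -4.1]
force: [-1.4, 0.0, -0.3]
grip_width: 0.0449
```

Run:
```python
from m import *
import cv2
o=get_obs();print(o["tool_pos"],o["tool_rot"],o["grip_width"],o["force"])
p=viewer.camera_params("wrist");im=viewer.read_camera("wrist")[:,:,::-1].copy()
print(p)
c=np.array([.512251,-.231118]);a=np.radians(-4.24);M=np.array([[np.cos(a),-np.sin(a)],[np.sin(a),np.cos(a)]])
for q in [(.011,.065),(.011,-.065),(-.011,-.065),(-.011,.065)]:
    u=proj("wrist",[*(M@q+c),.039],p);print(u);cv2.drawMarker(im,tuple(int(v) for v in u),(0,255,0),0,8)
cv2.imwrite("pics/w1.png",im)
```

```text
[ 0.50684073 -0.27645414  0.12877386] [-179.77470971    0.39962033   -4.13305333] 0.04488571665289188 [-1.35940295  0.016634   -0.28921513]
{'fx': 371.64829954431775, 'fy': 371.64829954431775, 'cx': 318.35232878695007, 'cy': 238.97577025315474, 'extrinsics': array([[ 0.99727065,  0.06836014,  0.02789503,  0.51397814],
       [-0.07348184,  0.95574873,  0.28485924, -0.19761677],
       [-0.00718762, -0.28613154,  0.95816339,  0.32129839],
       [ 0.        ,  0.        ,  0.        ,  1.        ]])}
[336.8896777   89.98793268]
[335.42780931 255.96823622]
[308.08570191 255.8994474 ]
[307.33312987  89.92047485]
```

View pics/w1.png

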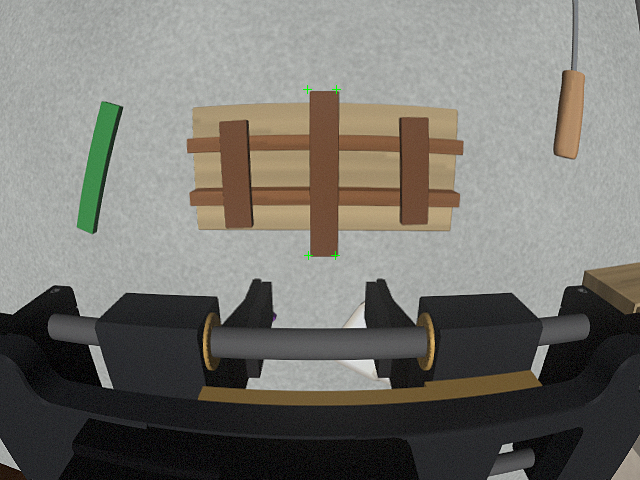

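The wrist view shows the long strip's corners at (310,91), (337,91), (338,256) and (310,257), about 1.5 mm in +x from the prediction. The short strips are at (236,173) and (414,170), and the fingers straddle the line of the strip.

Run:
```python
from m import *
print(delta([.5103,-.278,.06],[180,0,-4.0]),delta([.5103,-.278,.016],[180,0,-4.0]))
```

```text
(array([ 0.34, -0.04,  7.06]), array([-0.002,  0.005, -0.005])) (array([ 0.36, -0.03, 11.46]), array([-0.002,  0.005, -0.005]))
```

{"fn": "jog_arm", "kwargs": {"moves": [[4.5,0.34,0,3.5,0,0.005,-0.005],[4.5,0.34,0,7,-0.002,0.005,-0.005],[4.5,0.35,0,8.5,-0.002,0.005,-0.005],[4.5,0.36,0,10,-0.002,0.005,-0.005],[4.5,0.36,0,11,-0.002,0.005,-0.005],[4.5,0.36,0,11.4,-0.002,0.005,-0.005],[4.5,0.36,0,11.4,-0.002,0.005,-0.005],[4.5,0.36,0,11.4,-0.002,0.005,-0.005],[4.5,0.36,0,11.4,-0.002,0.005,-0.005]]}}

```text
time_s: 1.9
tool_pos: [0.5112, -0.2792, 0.018]
tool_rot: [180.0, -0.1, -4.0]
force: [0.6, 0.1, -0.4]
grip_width: 0.045
```

{"fn": "jog_arm", "kwargs": {"moves": [[1.5,0,0,0,0,0,0],[1.5,0,0,0,0,0,0],[1.5,0,0,0,0,0,0],[1.5,0,0,0,0,0,0],[1.5,0,0,0,0,0,0],[1.5,0,0,0,0,0,0],[1.5,0,0,0,0,0,0],[1.5,0,0,0,0,0,0]], "squeeze": 20}}

```text
time_s: 2.57
tool_pos: [0.5111, -0.2792, 0.0179]
tool_rot: [180.0, -0.1, -4.0]
force: [0.5, 0.4, -0.5]
grip_width: 0.0156
```

Run:
```python
from m import *
import cv2
o=get_obs();print(o["tool_pos"],o["grip_width"],o["force"])
im=viewer.read_camera("wrist")[:,:,::-1];s=viewer.read_camera("scene")[:,:,::-1]
out=np.zeros((600,800,3),np.uint8);out[:300,:400]=cv2.resize(im,(400,300))
out[:300,400:]=cv2.resize(im[150:400,160:480],(400,300),interpolation=3);out[300:,:400]=cv2.resize(s[240:375,190:370],(400,300),interpolation=3)
cv2.imwrite("pics/w2.png",out)
```

```text
[ 0.5111276  -0.27916156  0.01792221] 0.01560731347510826 [ 0.45171034  0.42300645 -0.45245699]
```

View pics/w2.png

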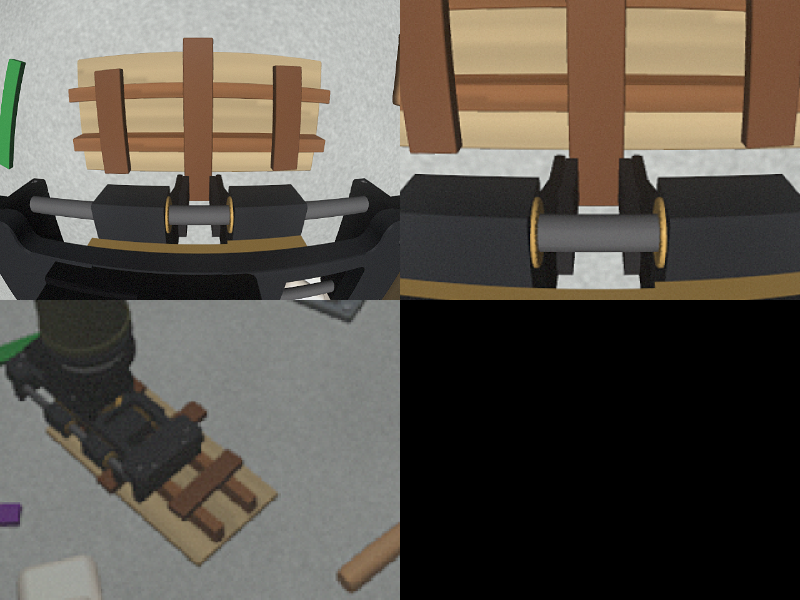

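The wrist view shows both fingers straddling the strip's tail at crop (598,180), but the width reading of 15.6 mm is below the strip's 22 mm. I'll command a tighter close to see whether the fingers are stalled on the strip.

{"fn": "jog_arm", "kwargs": {"moves": [[0.8,0,0,0,0,0,0],[0.8,0,0,0,0,0,0],[0.8,0,0,0,0,0,0]]}}

```text
time_s: 2.92
tool_pos: [0.5111, -0.2792, 0.0179]
tool_rot: [180.0, -0.1, -4.0]
force: [-0.4, 0.4, 0.4]
grip_width: 0.0089
```

Run:
```python
from m import *
import cv2
p=viewer.camera_params("wrist")
im=viewer.read_camera("wrist")[:,:,::-1].copy()
o=get_obs();T=R.from_euler('xyz',o["tool_rot"],degrees=True)
for d in (0,-.019):
  for x in (-.011,0,.011):
    P=o["tool_pos"]+T.apply([x,0,d]);u=proj("wrist",P,p);print(d,x,u)
    cv2.drawMarker(im,tuple(int(v) for v in u),(0,255,0) if d else (0,0,255),0,6)
cv2.imwrite("pics/w3.png",cv2.resize(im[220:420,200:440],(720,600),interpolation=3))
```

```text
0 -0.011 [298.83119915 276.02478537]
0 0 [318.48383056 276.03417409]
0 0.011 [338.13723218 275.97459981]
-0.019 -0.011 [297.01315434 290.21210245]
-0.019 0 [318.48763208 290.24201206]
-0.019 0.011 [339.9630838  290.15821335]
```

View pics/w3.png

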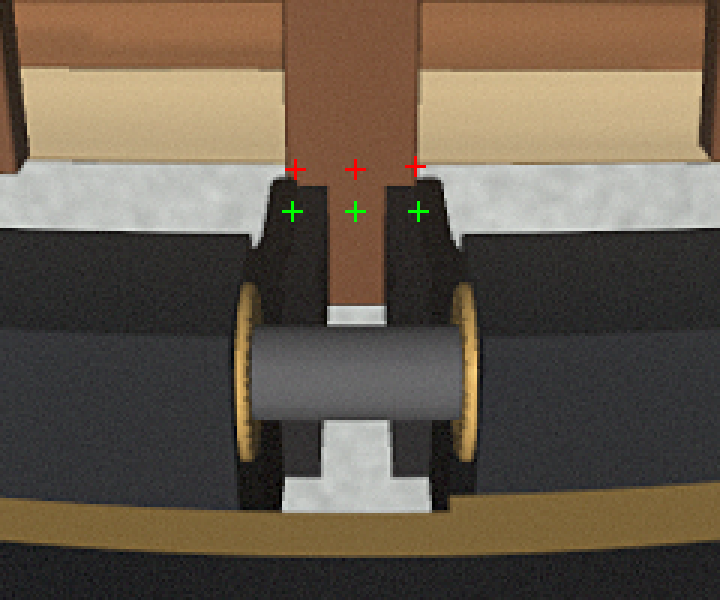

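The picture shows the fingertips lying over the strip (tips at crop (300,180) and (412,180)) and hiding its edges. They closed above the strip, so the tips are about 20 mm or more higher than the reported TCP. I'll work out how much.

Run:
```python
from m import *
o=get_obs();T=R.from_euler('xyz',o["tool_rot"],degrees=True);p=viewer.camera_params("wrist")
print(o["qpos"],o["tool_pos"],o["tool_rot"])
for d in (0,-.01,-.02,-.025,-.03,-.04,-.05):
    a,b=[proj("wrist",o["tool_pos"]+T.apply([s*.0089/2,-.0095,d]),p) for s in(-1,1)]
    print(d,a,(b-a)[0])
```

```text
[ 45.24837711  20.24263332 -22.59354653 103.35790085   9.01178085
  58.02151479  15.11357619] [ 0.51115435 -0.27916195  0.01791953] [ 1.79956467e+02 -1.30663273e-01 -4.02512420e+00]
0 [310.36955216 260.09811131] 16.163530192443318
-0.01 [309.97993871 266.6376073 ] 16.9442487337451
-0.02 [309.55288633 273.83253331] 17.799950424963697
-0.025 [309.3237048  277.70553838] 18.25915389466553
-0.03 [309.08311334 281.7803016 ] 18.741206492918593
-0.04 [308.56439578 290.59701346] 19.78047243849477
-0.05 [307.98938236 300.42161089] 20.932457195719053
```

The fingertip corners (row 282, gap 19.3 px) both fit tips about 30 mm short of the reported TCP, so I'll use that offset from here. I'll open, then descend about 2 cm more in small steps while watching the force.

{"fn": "jog_arm", "kwargs": {"moves": [[4.5,0,0,0,0,0,0],[4.5,0,0,0,0,0,0],[4.5,0,0,0,0,0,0],[4.5,0,0,0,0,0,0],[4.5,0,0,0,0,0,0],[4.5,0,0,0,0,0,0],[4.5,0,0,0.5,0,0,0],[4.5,0,0,1,0,0,0],[4.5,0,0,1.4,0,0,0],[4.5,0,0,1.4,0,0,0]]}}

```text
time_s: 3.8
tool_pos: [0.5102, -0.2787, 0.0025]
tool_rot: [-180.0, -0.0, -4.0]
force: [-1.3, 0.7, -0.6]
grip_width: 0.0451
```

{"fn": "jog_arm", "kwargs": {"moves": [[4.5,0,0,0.4,0,0,0],[4.5,0,0,0.8,0,0,0],[4.5,0,0,0.8,0,0,0]]}}

```text
time_s: 4.05
tool_pos: [0.5094, -0.2783, -0.0067]
tool_rot: [-179.9, 0.1, -4.0]
force: [-1.0, -0.5, -0.9]
grip_width: 0.0449
```

{"fn": "jog_arm", "kwargs": {"moves": [[1.2,0.08,0,0.2,0,0,0],[1.2,0.08,0,0.2,0,0,0],[1.2,0.08,0,0.2,0,0,0],[1.2,0.08,0,0.2,0,0,0],[1.2,0.08,0,0.2,0,0,0],[1.2,0.08,0,0.2,0,0,0],[1.2,0.08,0,0.2,0,0,0],[1.2,0.08,0,0.2,0,0,0]], "squeeze": 20}}

```text
time_s: 4.72
tool_pos: [0.5104, -0.2784, -0.0085]
tool_rot: [-179.9, 0.1, -4.0]
force: [0.2, -1.0, 0.9]
grip_width: 0.022
```

Width reads 22.0 mm, so the strip is gripped. Next I'll lift it and stage it in front of the gauge mouth.

```bash
cat >> m.py <<'E'
GT=np.array([.50627,.09867]);GA=10.2
def G(x,y,z,A=None):
    a=np.radians(GA);c,s=np.cos(a),np.sin(a);return np.array([GT[0]+c*x-s*y,GT[1]+s*x+c*y,z])
E
python3 - <<'E'
from m import *
print(delta(G(0,-.19,.045),[180,0,10.2]),G(0,-.19,.045))
E
```

```text
(array([  1.61, -19.17,  -5.33]), array([-0.001,  0.001, -0.248])) [ 0.5399161  -0.08832717  0.045     ]
```

{"fn": "jog_arm", "kwargs": {"moves": [[1.2,0,0,-0.5,0,0,0],[1.2,0,0,-1.5,0,0,0],[1.2,0,0,-3.5,0,0,0],[1.2,0,0,-5.3,0,0,0],[1.2,0.2,-2.5,-5.3,0,0,-0.04],[1.2,0.5,-6,-5.3,0,0,-0.09],[1.2,0.8,-9.5,-5.3,0,0,-0.14],[1.2,1.1,-13,-5.3,0,0,-0.19],[1.2,1.4,-16.5,-5.3,0,0,-0.24],[1.2,1.6,-18.5,-5.3,0,0,-0.248],[1.2,1.6,-19.2,-5.3,0,0,-0.248],[1.2,1.6,-19.2,-5.3,0,0,-0.248]]}}

```text
time_s: 5.72
tool_pos: [0.5404, -0.0856, 0.0455]
tool_rot: [-179.9, -0.0, 10.4]
force: [-0.2, -0.1, -0.1]
grip_width: 0.0217
```

Run:
```python
from m import *
import cv2
p=viewer.camera_params("wrist");im=viewer.read_camera("wrist")[:,:,::-1].copy()
o=get_obs();print(o["tool_pos"],o["tool_rot"],o["grip_width"],o["force"])
for q in [(.035,.045,.014),(.035,-.065,.014),(-.085,-.065,.014),(0,0,.17),(.014,-.07,.034),(-.014,-.07,.034),(.014,-.07,.054),(-.014,-.07,.054)]:
    u=proj("wrist",G(*q),p);print(q,u)
    cv2.drawMarker(im,tuple(int(v) for v in u),(0,255,0) if q[2]!=.034 else (0,0,255),0,8)
cv2.imwrite("pics/w4.png",cv2.resize(im[0:360,80:560],(800,600),interpolation=3))
```

```text
[ 0.54003055 -0.08813824  0.04525476] [-1.79992151e+02  2.55953024e-02  1.02570187e+01] 0.02197751442748756 [-0.67100876 -0.26494622 -0.15077012]
(0.035, 0.045, 0.014) [372.58194346 -90.33366366]
(0.035, -0.065, 0.014) [376.30013631  61.51675188]
(-0.085, -0.065, 0.014) [179.72455611  67.66368241]
(0, 0, 0.17) [ 316.98385033 -244.89431082]
(0.014, -0.07, 0.034) [343.33507494  62.3860365 ]
(-0.014, -0.07, 0.034) [291.26490302  62.30572451]
(0.014, -0.07, 0.054) [346.04227839  55.25057954]
(-0.014, -0.07, 0.054) [288.36102663  55.16882921]
```

View pics/w4.png

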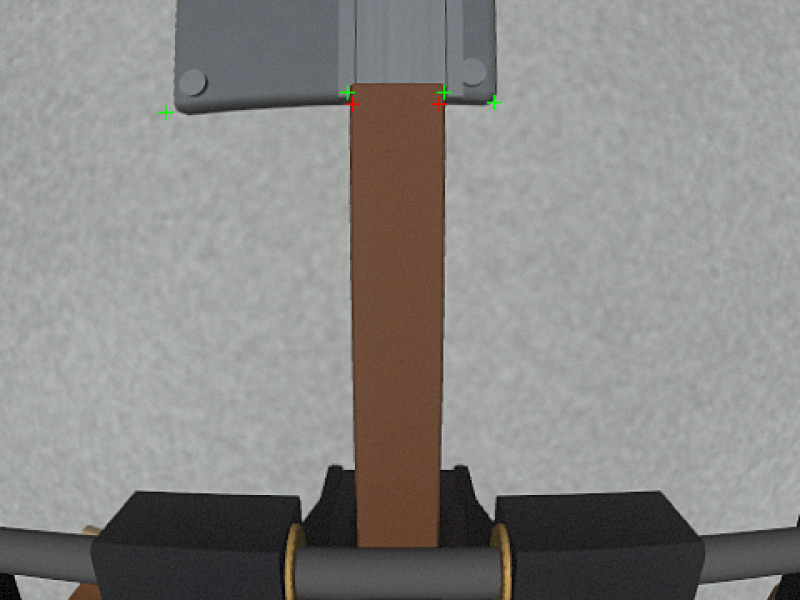

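The wrist view shows the strip head at (398,84) pointing into the channel, whose walls are at x=356 and 446 (centre 401). The channel is about 1.3 mm to +x of my estimate, so I'll correct the gauge origin and lay with the head short of the spindle.

```bash
sed -i 's/^GT=.*/GT=np.array([.50755,.0989])/' m.py
python3 - <<'E'
from m import *
for y,z in((-.19,.0275),(-.13,.0275),(-.13,.0115)):print(delta(G(0,y,z),[180,0,10.2]))
E
```

```text
Traceback (most recent call last):
  File "m.py", line 8, in G
    a=np.radians(GA);c,s=np.cos(a),np.sin(a);return np.array([GT[0]+c*x-s*y,GT[1]+s*x+c*y,z])
                 ^^
NameError: name 'GA' is not defined. Did you mean: 'A'?
```

```bash
sed -i 's/^GT=.*/GT=np.array([.50755,.0989]);GA=10.2/' m.py
python3 - <<'E'
from m import *
for y,z in((-.19,.0275),(-.13,.0275),(-.13,.0115)):print(delta(G(0,y,z),[180,0,10.2]))
E
```

```text
(array([0.12, 0.02, 1.78]), array([-0.   ,  0.   ,  0.001]))
(array([ 0.12, -5.98,  1.78]), array([-0.   ,  0.   ,  0.001]))
(array([ 0.12, -5.98,  3.38]), array([-0.   ,  0.   ,  0.001]))
```

{"fn": "jog_arm", "kwargs": {"moves": [[1.2,0.12,0,0.9,0,0,0],[1.2,0.12,0,1.78,0,0,0],[1.2,0.12,-1.5,1.78,0,0,0],[1.2,0.12,-3,1.78,0,0,0],[1.2,0.12,-4.5,1.78,0,0,0],[1.2,0.12,-5.5,1.78,0,0,0],[1.2,0.12,-6,1.78,0,0,0],[1.2,0.12,-6,1.9,0,0,0],[1.2,0.12,-6,2.2,0,0,0],[1.2,0.12,-6,2.5,0,0,0],[1.2,0.12,-6,2.6,0,0,0],[1.2,0.12,-6,2.6,0,0,0]]}}

```text
time_s: 6.77
tool_pos: [0.5301, -0.0297, 0.0186]
tool_rot: [-180.0, 0.1, 10.2]
force: [-0.0, -1.0, 0.1]
grip_width: 0.022
```

{"fn": "jog_arm", "kwargs": {"moves": [[1.2,0,0,0.2,0,0,0],[1.2,0,0,0.4,0,0,0],[1.2,0,0,0.6,0,0,0],[1.2,0,0,0.7,0,0,0],[1.2,0,0,0.7,0,0,0]]}}

```text
time_s: 7.18
tool_pos: [0.5299, -0.0297, 0.0113]
tool_rot: [-180.0, 0.1, 10.2]
force: [-0.2, -0.7, -0.8]
grip_width: 0.0216
```

{"fn": "jog_arm", "kwargs": {"moves": [[1.2,0,0,0.15,0,0,0],[1.2,0,0,0.3,0,0,0],[1.2,0,0,0.4,0,0,0],[1.2,0,0,0.4,0,0,0]]}}

```text
time_s: 7.52
tool_pos: [0.5297, -0.0297, 0.007]
tool_rot: [-180.0, 0.1, 10.2]
force: [-0.3, -0.5, -1.1]
grip_width: 0.0218
```

{"fn": "jog_arm", "kwargs": {"moves": [[1.2,0,0,0.1,0,0,0],[1.2,0,0,0.2,0,0,0],[1.2,0,0,0.3,0,0,0],[1.2,0,0,0.3,0,0,0]]}}

```text
time_s: 7.85
tool_pos: [0.5295, -0.0297, 0.0038]
tool_rot: [-180.0, 0.2, 10.2]
force: [0.1, -0.6, -1.6]
grip_width: 0.0215
```

{"fn": "jog_arm", "kwargs": {"moves": [[1.2,0.05,0,0.1,0,0,0],[1.2,0.05,0,0.2,0,0,0],[1.2,0.05,0,0.2,0,0,0]]}}

```text
time_s: 8.1
tool_pos: [0.5302, -0.0296, 0.0019]
tool_rot: [-180.0, 0.1, 10.2]
force: [-0.8, -0.8, 1.5]
grip_width: 0.0216
```

{"fn": "jog_arm", "kwargs": {"moves": [[1.2,0,0,0.1,0,0,0],[1.2,0,0,0.2,0,0,0],[1.2,0,0,0.2,0,0,0]]}}

```text
time_s: 8.35
tool_pos: [0.5304, -0.0297, -0.0]
tool_rot: [-180.0, 0.1, 10.2]
force: [-0.4, -1.9, 2.0]
grip_width: 0.0219
```

{"fn": "jog_arm", "kwargs": {"moves": [[1.2,0,0,0.1,0,0,0],[1.2,0,0,0.2,0,0,0],[1.2,0,0,0.2,0,0,0]]}}

```text
time_s: 8.6
tool_pos: [0.5304, -0.0298, -0.0021]
tool_rot: [-180.0, 0.1, 10.2]
force: [0.7, -0.5, 2.0]
grip_width: 0.0216
```

Run:
```python
from m import *
import cv2
p=viewer.camera_params("wrist");im=viewer.read_camera("wrist")[:,:,::-1]
s=viewer.read_camera("scene")[:,:,::-1]
for i in range(3):
    o=get_obs();print(o["tool_pos"],o["grip_width"],o["force"],o["wrist_torque"])
out=np.zeros((600,800,3),np.uint8);out[:,:400]=cv2.resize(im[0:300,218:418],(400,600),interpolation=3)
out[:400,400:]=cv2.resize(s[160:280,280:400],(400,400),interpolation=3)
cv2.imwrite("pics/w5.png",out)
```

```text
[ 0.53043005 -0.02978589 -0.00202998] 0.02192452664472701 [-0.11203227  0.09608818  2.79838889] [-0.05425417  0.02801037  0.05544879]
[ 0.53043005 -0.02978589 -0.00202998] 0.02192452664472701 [-0.11203227  0.09608818  2.79838889] [-0.05425417  0.02801037  0.05544879]
[ 0.53043005 -0.02978589 -0.00202998] 0.02192452664472701 [-0.11203227  0.09608818  2.79838889] [-0.05425417  0.02801037  0.05544879]
```

View pics/w5.png

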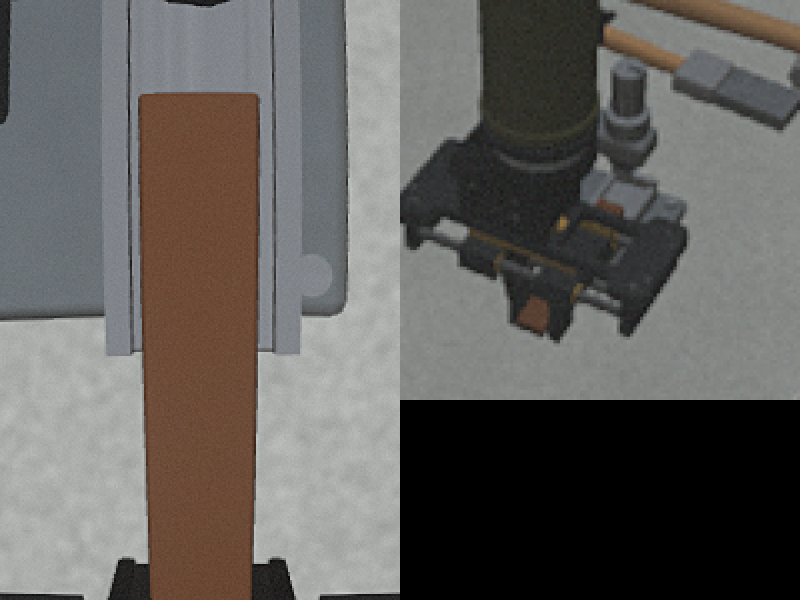

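The strip lies inside the channel: walls at x≈133 and 272, strip 140–258, head at row 95. Vertical force is now about +4 N relative to free air, with onset near z=0.003, which puts the floor at about 41 mm. I'll ease up 2 mm and slide forward, watching the force.

{"fn": "jog_arm", "kwargs": {"moves": [[1.2,0.03,0,-0.2,0,0,0],[1.2,0.06,0,-0.3,0,0,0],[1.2,0.06,-0.4,-0.3,0,0,0],[1.2,0.06,-0.8,-0.3,0,0,0],[1.2,0.06,-1.0,-0.3,0,0,0],[1.2,0.06,-1.0,-0.3,0,0,0]]}}

```text
time_s: 9.2
tool_pos: [0.529, -0.0187, 0.0008]
tool_rot: [-179.9, 0.1, 10.3]
force: [-0.3, 0.4, -0.8]
grip_width: 0.0218
```

{"fn": "jog_arm", "kwargs": {"moves": [[1.2,0,-0.4,0,0,0,0],[1.2,0,-0.8,0,0,0,0],[1.2,0,-1.1,0,0,0,0],[1.2,0,-1.1,0,0,0,0]]}}

```text
time_s: 9.53
tool_pos: [0.5268, -0.0067, 0.0009]
tool_rot: [-179.9, 0.1, 10.3]
force: [0.6, 0.5, -1.1]
grip_width: 0.0213
```

Run:
```python
from m import *
import cv2
p=viewer.camera_params("wrist");im=viewer.read_camera("wrist")[:,:,::-1]
o=get_obs();print(o["tool_pos"],o["tool_rot"],o["grip_width"],o["force"],o["wrist_torque"])
d=G(0,0,0)-o["tool_pos"];a=np.radians(10.2);print("gauge y of tool",-d@[-np.sin(a),np.cos(a),0], "x",-d@[np.cos(a),np.sin(a),0])
```

```text
[ 0.52693542 -0.00730433  0.00089774] [-1.79942666e+02  1.26902761e-01  1.03127784e+01] 0.021428275764011396 [-0.28598048 -0.44905539  0.02027091] [-0.03102661 -0.13260907 -0.00430967]
gauge y of tool -0.10795869322623197 x 0.0002718804556302752
```

{"fn": "jog_arm", "kwargs": {"moves": [[1.2,0,-0.2,0.1,0,0,0],[1.2,0,-0.4,0.15,0,0,0],[1.2,0,-0.6,0.15,0,0,0],[1.2,0,-0.6,0.15,0,0,0]]}}

```text
time_s: 9.92
tool_pos: [0.5267, -0.0019, 0.0]
tool_rot: [180.0, 0.0, 10.3]
force: [1.2, -3.3, 3.7]
grip_width: 0.022
```

{"fn": "jog_arm", "kwargs": {"moves": [[1.2,0,-0.1,0,0,0,0],[1.2,0,-0.2,0,0,0,0],[1.2,0,-0.3,0,0,0,0],[1.2,0,-0.3,0,0,0,0]]}}

```text
time_s: 10.25
tool_pos: [0.5264, 0.001, 0.0003]
tool_rot: [180.0, 0.0, 10.3]
force: [1.0, -2.4, 3.8]
grip_width: 0.0217
```

The strip is in contact and nearly home. I'll let it settle flat by opening slightly, regrip, and feel for the stop.

{"fn": "jog_arm", "kwargs": {"moves": [[2.6,0,0,-0.05,0,0,0],[2.8,0,0,-0.05,0,0,0],[3.0,0,0,-0.05,0,0,0],[3.2,0,0,-0.05,0,0,0],[3.2,0,0,-0.05,0,0,0],[3.2,0,0,-0.05,0,0,0]]}}

```text
time_s: 10.75
tool_pos: [0.5261, 0.0013, 0.0005]
tool_rot: [180.0, 0.0, 10.3]
force: [0.2, 0.7, 0.7]
grip_width: 0.0313
```

Run:
```python
from m import *
import cv2
p=viewer.camera_params("wrist");im=viewer.read_camera("wrist")[:,:,::-1]
o=get_obs();print(o["tool_pos"],o["tool_rot"],o["grip_width"],o["force"])
cv2.imwrite("pics/w6.png",cv2.resize(im[0:340,198:438],(420,600),interpolation=3))
# predicted tail end rows at home and now, top z
for z in(.0475,.0505,.0535):
    print(z,[proj("wrist",G(x,y,z),p).round(1) for x,y in((-.011,-.115),(.011,-.115))], [proj("wrist",G(x,-.07,z-.004),p).round(1) for x in(-.014,.014)])
```

```text
[0.52620061 0.00122356 0.00055551] [1.79993651e+02 4.21807819e-02 1.03047812e+01] 0.03149572922044745 [-0.33191964  0.11655897  0.04348239]
0.0475 [array([292.4, 345.7]), array([340. , 345.8])] [array([283.2, 250.9]), array([349., 251.])]
0.0505 [array([292. , 349.2]), array([340.4, 349.3])] [array([282.5, 253.2]), array([349.6, 253.3])]
0.0535 [array([291.6, 352.9]), array([340.7, 353. ])] [array([281.8, 255.6]), array([350.2, 255.7])]
```

View pics/w6.png

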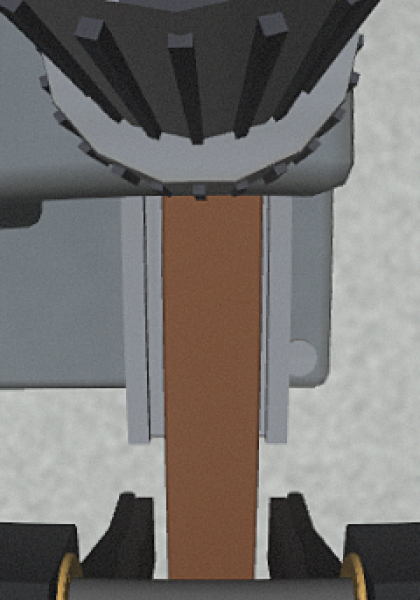

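The strip lies flat and straight in the channel (strip x 164–260, walls 149 and 266) and the fingers are clear. I'll regrip lightly and push home.

{"fn": "jog_arm", "kwargs": {"moves": [[1.8,0,0,0,0,0,0],[1.8,0,0,0,0,0,0],[1.8,0,0,0,0,0,0],[1.8,0,0,0,0,0,0],[1.8,-0.07,0,0,0,0,0],[1.8,-0.07,-0.1,0,0,0,0],[1.8,-0.07,-0.2,0,0,0,0],[1.8,-0.07,-0.2,0,0,0,0]], "squeeze": 10}}

```text
time_s: 11.47
tool_pos: [0.5251, 0.0033, 0.0006]
tool_rot: [180.0, 0.0, 10.3]
force: [-0.3, 0.0, -0.6]
grip_width: 0.022
```

{"fn": "jog_arm", "kwargs": {"moves": [[1.8,0,-0.07,0,0,0,0],[1.8,0,-0.14,0,0,0,0],[1.8,0,-0.2,0,0,0,0],[1.8,0,-0.2,0,0,0,0]]}}

```text
time_s: 11.8
tool_pos: [0.5249, 0.0042, 0.0006]
tool_rot: [179.9, 0.0, 10.3]
force: [-0.0, -3.8, -0.0]
grip_width: 0.0214
```

{"fn": "jog_arm", "kwargs": {"moves": [[1.8,0,-0.07,0,0,0,0],[1.8,0,-0.14,0,0,0,0],[1.8,0,-0.2,0,0,0,0],[1.8,0,-0.2,0,0,0,0]]}}

```text
time_s: 12.13
tool_pos: [0.5249, 0.0041, 0.0008]
tool_rot: [179.8, 0.0, 10.2]
force: [0.4, -6.7, -0.3]
grip_width: 0.0222
```

The force built to about 6.7 N at a steady position, within 1 mm of the predicted home, so the strip is home. I'll release and lift.

{"fn": "jog_arm", "kwargs": {"moves": [[2.3,0,0.1,0,0,0,0],[3.0,0,0.1,0,0,0,0],[3.6,0,0.1,0,0,0,0],[4,0,0.1,0,0,0,0],[4,0,0.1,0,0,0,0],[4,0,0.1,0,0,0,0],[4,0,0.1,-1,0,0,0],[4,0,0.1,-4,0,0,0],[4,0,0.1,-8,0,0,0],[4,0,0.1,-12,0,0,0],[4,0,0.1,-16,0,0,0],[4,0,0.1,-17,0,0,0]]}}

```text
time_s: 13.13
tool_pos: [0.5289, 0.0045, 0.1784]
tool_rot: [179.6, -0.6, 10.3]
force: [2.1, -0.2, 0.7]
grip_width: 0.0398
```

Run:
```python
from m import *
import cv2
p=viewer.camera_params("wrist");im=viewer.read_camera("wrist")[:,:,::-1].copy()
o=get_obs();print(o["tool_pos"],o["tool_rot"],o["grip_width"],o["force"],o["qpos"])
for q in((0,0,.17),(.012,0,.17),(-.012,0,.17),(0,-.012,.17)):
    u=proj("wrist",G(*q),p);print(u);cv2.drawMarker(im,tuple(int(v) for v in u),(0,255,0),0,8)
cv2.imwrite("pics/w7.png",im)
print(delta(G(0,0,.165),[180,0,75]))
```

```text
[0.52887064 0.00435331 0.17780789] [179.59687579  -0.57402846  10.25955252] 0.0399238932742535 [1.26188811 0.01369744 1.49079443] [ 29.80216493   5.6535668  -35.26248317 101.03650322   3.76270913
  73.76774191   3.91204357]
[310.18814721  98.52358702]
[332.93054198  98.58522717]
[287.4769455  98.8022749]
[310.22627005 120.75311982]
(array([-0.43, -9.69,  1.21]), array([ 0.012, -0.005, -1.13 ]))
```

View pics/w7.png

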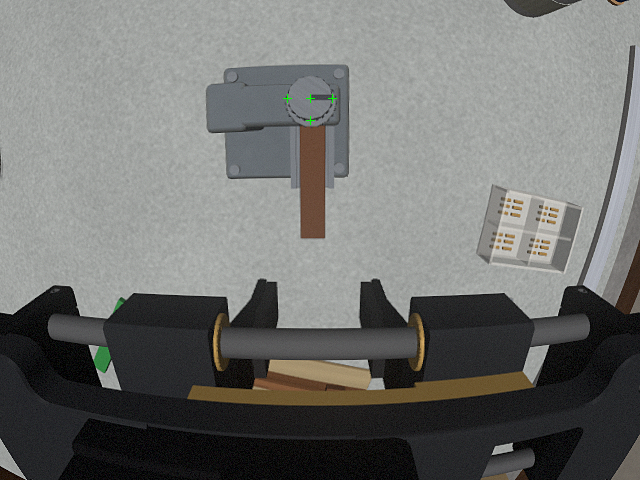

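The wrist view shows the knob top at (311,99), as predicted, with the strip still straight in the channel (tail end at row 238). Next I'll move above the knob with yaw 75°.

{"fn": "jog_arm", "kwargs": {"moves": [[5,-0.1,-1,1.2,0,0,-0.11],[5,-0.2,-2,1.2,0,0,-0.22],[5,-0.2,-3.5,1.2,0,0,-0.34],[5,-0.3,-5,1.2,0,0,-0.46],[5,-0.3,-6.5,1.2,0,0,-0.58],[5,-0.4,-8,1.2,0,0,-0.7],[5,-0.4,-9,1.2,0.005,0,-0.82],[5,-0.4,-9.7,1.2,0.005,0,-0.94],[5,-0.43,-9.7,1.2,0.01,0,-1.06],[5,-0.43,-9.7,1.2,0.012,-0.005,-1.13],[5,-0.43,-9.7,1.2,0.012,-0.005,-1.13],[5,-0.43,-9.7,1.2,0.012,-0.005,-1.13]]}}

```text
time_s: 14.18
tool_pos: [0.507, 0.099, 0.1646]
tool_rot: [-179.9, 0.0, 74.9]
force: [-0.3, 0.2, 0.0]
grip_width: 0.0498
```

Run:
```python
from m import *
o=get_obs();print(o["tool_pos"],o["tool_rot"],o["grip_width"],o["force"],o["wrist_torque"],o["qpos"])
print(G(0,0,0),delta(G(0,0,.113),[180,0,75]))
```

```text
[0.50704003 0.09900082 0.16456203] [-1.79934833e+02  6.21225935e-03  7.48860187e+01] 0.049839055461518164 [-0.25124838  0.17064273  0.00643128] [ 0.10779469 -0.15094358  0.02123942] [ 27.1951382    5.97975507 -43.35464674 102.81011012   4.26070978
  72.93813108  57.62609338]
[0.50755 0.0989  0.     ] (array([0.  , 0.06, 5.16]), array([-0.001,  0.   , -0.002]))
```

{"fn": "jog_arm", "kwargs": {"moves": [[5,0.02,0.05,1.5,0,0,0],[5,0.02,0.05,3,0,0,0],[5,0.02,0.05,4.2,0,0,0],[5,0.02,0.05,5.1,0,0,0],[5,0.02,0.05,5.1,0,0,0],[5,0.02,0.05,5.1,0,0,0]]}}

```text
time_s: 14.68
tool_pos: [0.5072, 0.0991, 0.1133]
tool_rot: [-179.9, 0.0, 74.9]
force: [0.1, -0.1, -0.2]
grip_width: 0.0502
```

{"fn": "jog_arm", "kwargs": {"moves": [[3.5,0,0,0,0,0,0],[2.8,0,0,0,0,0,0],[1.8,0,0,0,0,0,0],[1.8,0,0,0,0,0,0],[1.8,0,0,0,0,0,0],[1.8,0,0,0,0,0,0],[1.8,0,0,0,0,0,0],[1.8,0,0,0,0,0,0]], "squeeze": 40}}

```text
time_s: 15.35
tool_pos: [0.5076, 0.0995, 0.1136]
tool_rot: [-179.9, -0.0, 74.9]
force: [0.3, 1.4, 0.5]
grip_width: 0.023
```

Run:
```python
from m import *
o=get_obs();print(o["tool_pos"],o["tool_rot"],o["grip_width"],o["force"],o["wrist_torque"],o["effort"])
```

```text
[0.50755679 0.09951353 0.11361745] [-1.79919457e+02 -2.96509600e-02  7.48735427e+01] 0.02300473769289944 [0.34114303 1.44839979 0.47828179] [ 0.29314679 -0.17136435 -0.01659264] [ 5.44781964e-01 -2.93376786e+01 -2.48919502e+00 -2.80332059e+01
  3.19013447e-01  3.32640996e-01  1.29880558e-02]
```

{"fn": "jog_arm", "kwargs": {"moves": [[1.8,0,0,0,0,0,0.06],[1.8,0,0,0,0,0,0.12],[1.8,0,0,0,0,0,0.2],[1.8,0,0,0,0,0,0.28],[1.8,0,0,0,0,0,0.36],[1.8,0,0,0,0,0,0.44],[1.8,0,0,0,0,0,0.52],[1.8,0,0,0,0,0,0.6]], "squeeze": 45}}

```text
time_s: 16.02
tool_pos: [0.5074, 0.0993, 0.1136]
tool_rot: [-179.9, 0.1, 40.3]
force: [0.1, -0.2, 0.6]
grip_width: 0.0229
```

```bash
cat > s.py <<'E'
from m import *
o=get_obs();T=R.from_euler('xyz',o["tool_rot"],degrees=True)
print(o["time_s"],o["tool_pos"].round(4),o["tool_rot"].round(2),o["grip_width"].round(4),o["force"].round(2),o["wrist_torque"].round(3),"e7",o["effort"][6].round(3))
E
python3 s.py
```

```text
Traceback (most recent call last):
  File "s.py", line 3, in <module>
    print(o["time_s"],o["tool_pos"].round(4),o["tool_rot"].round(2),o["grip_width"].round(4),o["force"].round(2),o["wrist_torque"].round(3),"e7",o["effort"][6].round(3))
                                                                    ^^^^^^^^^^^^^^^^^^^^^
AttributeError: 'float' object has no attribute 'round'
```

```bash
sed -i 's/o\["grip_width"\].round(4)/o["grip_width"]/' s.py; python3 s.py
```

```text
16.0167 [0.5074 0.0993 0.1136] [-1.7993e+02  5.0000e-02  4.0300e+01] 0.02287610404419574 [ 0.08 -0.2   0.63] [ 0.04 -0.06  0.14] e7 0.836
```

{"fn": "jog_arm", "kwargs": {"moves": [[1.8,0,0,0,0,0,0.08],[1.8,0,0,0,0,0,0.16],[1.8,0,0,0,0,0,0.24],[1.8,0,0,0,0,0,0.32],[1.8,0,0,0,0,0,0.4],[1.8,0,0,0,0,0,0.48]]}}

```text
time_s: 16.52
tool_pos: [0.5072, 0.0992, 0.1136]
tool_rot: [-180.0, 0.1, 12.6]
force: [-0.9, -0.0, 1.2]
grip_width: 0.0228
```

```bash
python3 s.py
```

```text
16.5167 [0.5072 0.0992 0.1136] [-1.7998e+02  1.1000e-01  1.2600e+01] 0.022828402522735533 [-0.88 -0.03  1.24] [ 0.061 -0.008  0.106] e7 0.838
```

{"fn": "jog_arm", "kwargs": {"moves": [[1.8,0,0,0,0,0,0.07],[1.8,0,0,0,0,0,0.14],[1.8,0,0,0,0,0,0.2]]}}

```text
time_s: 16.77
tool_pos: [0.5071, 0.0991, 0.1136]
tool_rot: [180.0, 0.1, 1.0]
force: [-0.1, 0.4, 0.9]
grip_width: 0.0233
```

```bash
python3 s.py
```

```text
16.7667 [0.5071 0.0991 0.1136] [1.7998e+02 1.2000e-01 9.7000e-01] 0.023263286971308826 [-0.11  0.43  0.9 ] [ 0.086 -0.021  0.108] e7 0.507
```

{"fn": "jog_arm", "kwargs": {"moves": [[1.8,0,0,0,0,0,0.07],[1.8,0,0,0,0,0,0.14]]}}

```text
time_s: 16.93
tool_pos: [0.507, 0.0991, 0.1137]
tool_rot: [179.9, 0.1, -7.2]
force: [0.8, 0.7, 0.9]
grip_width: 0.023
```

```bash
python3 s.py
```

```text
16.9333 [0.507  0.0991 0.1137] [ 1.7995e+02  1.3000e-01 -7.2100e+00] 0.0230431924837233 [0.85 0.75 0.95] [ 0.117 -0.068  0.262] e7 0.594
```

{"fn": "jog_arm", "kwargs": {"moves": [[1.8,0,0,0,0,0,0.07],[1.8,0,0,0,0,0,0.14]]}}

```text
time_s: 17.1
tool_pos: [0.5069, 0.0992, 0.1137]
tool_rot: [179.9, 0.1, -15.4]
force: [-0.2, -0.1, 0.5]
grip_width: 0.0231
```

```bash
python3 s.py
```

```text
17.1 [0.5069 0.0992 0.1137] [ 1.7991e+02  1.2000e-01 -1.5390e+01] 0.023115100199063123 [-0.24 -0.11  0.53] [ 0.106 -0.145  0.248] e7 0.59
```

Torque rose from 0.12 to 0.25 N·m between yaw +1° and −7° and then stayed level, so the ratchet is slipping. I'll continue to about −40°, for a slip of roughly 35–40°.

{"fn": "jog_arm", "kwargs": {"moves": [[1.8,0,0,0,0,0,0.08],[1.8,0,0,0,0,0,0.16],[1.8,0,0,0,0,0,0.24],[1.8,0,0,0,0,0,0.3]]}}

```text
time_s: 17.43
tool_pos: [0.5068, 0.0992, 0.1136]
tool_rot: [179.9, 0.1, -32.7]
force: [0.6, -0.0, 0.8]
grip_width: 0.0229
```

```bash
python3 s.py
```

```text
17.4333 [0.5068 0.0992 0.1136] [ 1.7986e+02  1.0000e-01 -3.2740e+01] 0.022860860001390673 [ 0.62 -0.01  0.77] [ 0.127 -0.011  0.227] e7 0.307
```

{"fn": "jog_arm", "kwargs": {"moves": [[1.8,0,0,0,0,0,0.06],[1.8,0,0,0,0,0,0.12],[1.8,0,0,0,0,0,0.12]]}}

```text
time_s: 17.68
tool_pos: [0.5067, 0.0992, 0.1136]
tool_rot: [179.8, 0.1, -39.7]
force: [-0.5, 0.3, 1.5]
grip_width: 0.0233
```

```bash
python3 s.py
```

```text
17.6833 [0.5067 0.0992 0.1136] [ 1.7984e+02  7.0000e-02 -3.9680e+01] 0.023251295803352147 [-0.51  0.31  1.5 ] [ 0.071 -0.064  0.077] e7 -0.666
```

{"fn": "jog_arm", "kwargs": {"moves": [[2.6,0,0,0,0,0,0],[3.5,0,0,0,0,0,0],[4.5,0,0,0,0,0,0],[5,0,0,0,0,0,0],[5,0,0,0,0,0,0],[5,0,0,0,0,0,0],[5,0,0,-1,0,0,0],[5,0,0,-3,0,0,0],[5,0,0,-5.5,0,0,0],[5,0,0,-8,0,0,0],[5,0,0,-8,0,0,0]]}}

```text
time_s: 18.6
tool_pos: [0.5101, 0.1003, 0.1996]
tool_rot: [-179.8, -0.3, -39.7]
force: [1.3, 0.1, -0.2]
grip_width: 0.0502
```

```bash
python3 s.py;python3 - <<'E'
from m import *
print(delta(G(0,-.11,.2),[180,0,10.2]))
E
```

```text
18.6 [0.5101 0.1003 0.1996] [-179.79   -0.3   -39.66] 0.050199979079635755 [ 1.25  0.06 -0.23] [ 0.016 -0.066  0.031] e7 0.082
(array([ 8.3 ,  7.36, -0.02]), array([-0.001, -0.006, -0.87 ]))
```

Free and clear of the knob. I'll back off to where the wrist camera can see the result.

{"fn": "jog_arm", "kwargs": {"moves": [[5,2,2,0,0,0,-0.1],[5,4,4,0,0,0,-0.2],[5,6,6,0,0,0,-0.3],[5,8.3,7.3,0,0,0,-0.4],[5,8.3,7.3,0,0,0,-0.5],[5,8.3,7.3,0,0,0,-0.6],[5,8.3,7.3,0,0,0,-0.7],[5,8.3,7.3,0,0,0,-0.8],[5,8.3,7.3,0,0,0,-0.87],[5,8.3,7.3,0,0,0,-0.87],[5,8.3,7.3,0,0,0,-0.87]]}}

```text
time_s: 19.52
tool_pos: [0.5274, -0.0089, 0.1999]
tool_rot: [179.9, -0.4, 10.1]
force: [-0.2, 0.1, -0.4]
grip_width: 0.05
```

Run:
```python
from m import *
import cv2
p=viewer.camera_params("wrist");im=viewer.read_camera("wrist")[:,:,::-1].copy()
w7=cv2.imread("pics/w7.png")
print([proj("wrist",G(x,-.115,.05),p).round(1) for x in(-.011,.011)],get_obs()["tool_pos"])
out=np.hstack([cv2.resize(w7[40:280,200:360],(400,600),interpolation=3),cv2.resize(im[40:280,200:360],(400,600),interpolation=3)])
cv2.imwrite("pics/w8.png",out)
```

```text
[array([305.3, 220.3]), array([328.5, 220.1])] [ 0.52743968 -0.00890902  0.1999102 ]
```

View pics/w8.png

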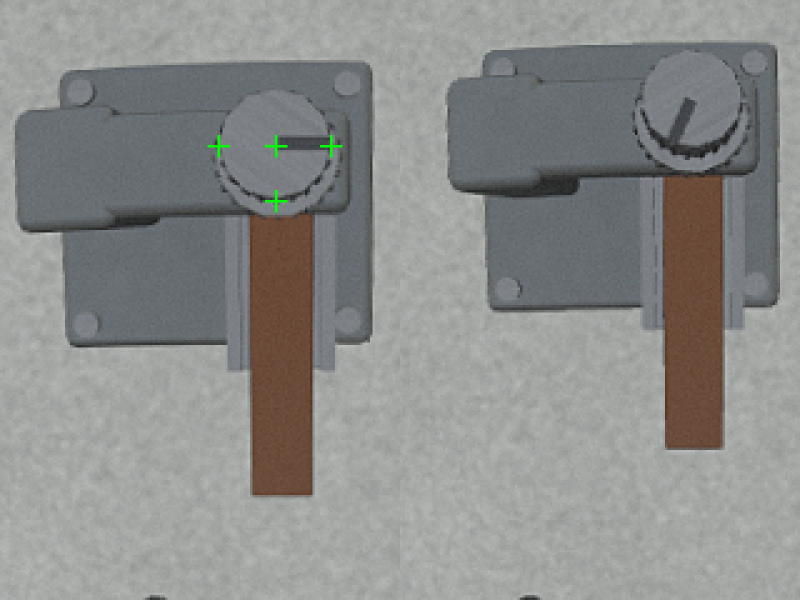

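The knob's index mark went from pointing right to pointing down-left, about 112° clockwise, while the gripper turned 114.6°, so the knob followed the grip. The strip's tail end is at row 219, against 220 predicted for home. Handing in.

```bash
python3 -c "
from cell import env,get_obs
print(env.sign_off(),get_obs()['time_s'])"
```

```text
the job is handed in; nothing more can be done
the job is handed in; nothing more can be done
```

I laid the long strip in the gauge channel, slid it home, released it and clamped it with the ratchet knob. The job was handed in at about 19.6 s; sign-off reports no verdict.

- **Strip:** I took the long one from the rack's middle place. Sliding ended at a steady position with about 7 N of push, within 1 mm of the predicted home. At the end the tail edge was about 1 pixel (about 1 mm) from its home position.
- **Knob:** Resistance rose from about 0.12 to 0.25 N·m and stayed level. I turned it 114.6° in all, of which I estimate 33–41° was slip. The knob's index mark, read from the picture, moved about 112°, so the knob followed the grip. I did not read the ratchet angle directly.
- **First grasp failed:** The fingertips sit about 30 mm short of the reported TCP, so the first close went above the strip without touching it. I corrected for this, and kept the tips about 14 mm above the 130 mm limit by that estimate.
- **Rough moment in laying:** I lowered about 4 mm past first contact, at roughly 4 N, so the strip probably tilted slightly in the grip. I eased off, let it settle flat and regripped lightly before pushing it home.
- **Not checked:** I took no final picture of the rack or the other objects. Nothing in the forces suggested touching them.

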